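# Find the filling head with its valve core and present it over the bottle rest

### The job

Two look-alike filling heads hang in the rack; only one has its metal valve core inside and is clearly heavier. Lift each one clear of the rack to feel its weight, set the lighter one gently back in a rack hole, and finish still holding the heavier one upright and still, its blue tip about 30 mm above the middle of the white bottle rest and touching nothing but your gripper. The stems are thin-walled: keep the grip below 50 N at each finger, and do not disturb the bottle, the jar and the spanner.

Things in the scene. Friction and masses are not known exactly. Their poses are not given: they have to be found in the camera images.
- head_a: one of two look-alike filling heads, tip down. Origin: on the axis, in the underside of the black collar (d 44, 14 thick); z up. Above: steel stem d 26 (grip it 35 to 60 above the origin), top at 84; side spigot d 8 along own +x, 20 above the origin, 30 out. Below: blue nozzle d 30, tapering to a d 10 tip at -55. Weighs 160 to 240 g empty, 450 to 600 g with its core; looks do not tell which
- head_b: one of two look-alike filling heads, tip down. Origin: on the axis, in the underside of the black collar (d 44, 14 thick); z up. Above: steel stem d 26 (grip it 35 to 60 above the origin), top at 84; side spigot d 8 along own +x, 20 above the origin, 30 out. Below: blue nozzle d 30, tapering to a d 10 tip at -55. Weighs 160 to 240 g empty, 450 to 600 g with its core; looks do not tell which
- rack: fixed bench rack: green painted plate 90 x 220 mm, 10 mm thick, its top 75 mm above the table, on four thin legs; two through holes of 35 mm diameter, 130 mm apart along its y axis. A head hangs in a hole tip down, its collar resting on the plate, its origin then level with the plate's top. Origin: on the table under the plate's centre; z up
- rack_hole_a (a point): centre of the rack's first hole, at the height of the plate's top (75 mm above the table)
- rack_hole_b (a point): centre of the rack's second hole, at the height of the plate's top (75 mm above the table)
- bottle_rest: fixed bottle rest: a steel post with a white plastic puck 70 mm in diameter on top; origin at the centre of its foot on the table; total height 90 mm
- rest_top (a point): centre of the top face of the white puck, 90 mm above the table
- amber_bottle: bystander: amber bottle with black cap, 56 mm diameter, 110 mm tall, standing; origin at the centre of its underside
- sample_jar: bystander: clear jar with red cap, 64 mm diameter, 70 mm tall, standing; origin at the centre of its underside
- spanner: bystander: spanner 160 mm long lying flat on the table along its own x; origin under its middle
- head_b_tip (a point): the blue tip's lowest point, 55 mm below the origin of that head
- head_a_tip (a point): the blue tip's lowest point, 55 mm below the origin of that head
There are look-alikes about, which are no part of the job. Leave any red or yellow look-alike of the head_b alone.

How it is judged:
By the outcome, as a careful person would: the job done as asked, in the order asked, and still so for the second after the job is handed in, while the arm keeps its last pose, push and grip.
It also fails if it takes over 72 s, if anything falls off the work surface, if the arm or the gripper's body presses on something with over 40 N, if the wrist force passes 120 N, or if a joint passes its speed limit or range.

### The arm

A 6-joint arm with a two-finger parallel gripper is mounted at the origin on the work surface. World frame = base frame: x ahead of the robot, y to its left, z up, the work surface at z = 0. Lengths are in m, angles in rad, forces in N, time in s.
With the tool pointing down it reaches from about 0.275 to 0.875 m from the base axis. Payload 12.5 kg.
Tool frame: the origin (TCP) lies on the centre line of the jaws, within the pads' length; the fingertips stand r.finger_overhang ahead of it and the grasp point (between the pads) lies 3 mm ahead of it (r.finger_overhang is the distance from the TCP to the fingertips, in m); z points along the fingers, y is the direction in which the jaws open and shut (so a half turn about z gives the same grasp; the last joint's range is limited). The gripper opens to 85 mm and grips with 20 to 120 N. Pads are 22 mm wide; open, the fingers measure 114 mm over their backs; the gripper's body (76 mm by 85 mm) begins 54 mm behind the grasp point. The pads swing forward as they close: fully open they stand 13 mm farther back than shut.
Start: joints at [-0.085, 0.351, 1.652, -0, 1.139, -0.085], TCP at [0.55, 0, 0.253] pointing down, gripper open.
Joint ranges: [-2.75, 2.75], [-0.79, 2.1], [0.01, 2.65], [-1.57, 4.71], [0.07, 3.14], [-2.87, 2.87]. Speed limits (rad/s): [2.22, 2.22, 2.79, 3.14, 3.14, 3.14].

### API

Orientations are given as a unit quaternion [x, y, z, w].
In Python, from cell import r, optics gives the robot as it stands. The module is installed in compiled form; this text tells all that it offers. Calls block until the motion is done:
- r.move_to(position, orientation): joint-space move of the TCP to a pose.
- r.move_linear(position, rot=None, vel=0.15): straight line of the TCP; rot=None keeps the orientation; vel is the mean speed in m/s.
- r.set_joints(angles): joint-space move.
- r.set_gripper(opening, squeeze=None): opening from 0.0 (shut) to 1.0 (fully open); squeeze is the grip in N (None keeps the last); returns when the fingers have stopped.
- r.sleep(seconds).
- r.inverse_kinematics(position, orientation): joint angles nearest the present ones, or None.
- optics.get_image(name): name is "scene" or "side" or "wrist"; returns a dict with "pixels" (400x640x3 uint8, red, green, blue), "depth" (400x640 float32, m along the optical axis (not along the pixel's ray), 0 where there is no reading), "fx", "fy", "cx", "cy" (pixels), "camera_from_world" (4x4, takes a point from world to camera coordinates); the wrist camera has in their place "mount" (4x4, takes a point from camera to tool coordinates, whose origin is the TCP and whose axes are the flange's). Camera axes: x right, y down, z forward; pixel columns grow to the right and rows downward; lengths in m; the calibration is good to about 2 mm. A picture is of the moment at which its call begins: read the wrist's pose just before it.
A pose or a line that the arm cannot do raises r.PlanningError and nothing moves.
- r.hand_in(): hands the job in, once; it reports no verdict.
Readings, each from a call of its own:
- r.current_t(): time.
- r.current_q(): joint angles.
- r.current_qvel(): joint speeds.
- r.current_effort(): joint torques, N m.
- r.current_tool_pos(): TCP position.
- r.current_ee_rot(): TCP orientation.
- r.current_contact_force(): force on the tool from outside, world axes, zero at the start.
- r.current_torque(): the same for the moment, N m.
- r.current_opening(): opening from 0.0 (shut) to 1.0 (fully open).
Only numpy, scipy, OpenCV 4.12 (cv2) and the standard library are available. Lean on these libraries where they do the work, as an engineer would, in place of code of your own. Each camera call takes 0.05 s, during which the arm holds its last target. There are 200 camera calls.

## Working session

There is one attempt and no reset: what is moved stays moved. The work goes in short steps, each a Python script; the robot and the scene stay as the last script left them, time stands still between calls to the robot, and variables do not carry over. Pictures are saved under pics/ and viewed, about 8 in all and at most 12, crops included, and the job is handed in when it is done.

```bash
mkdir -p pics; cat > h.py <<'E'
from cell import r, optics
import numpy as np, cv2
from scipy.spatial.transform import Rotation as R
def cam(name):
    p=np.array(r.current_tool_pos()); q=np.array(r.current_ee_rot())
    im=optics.get_image(name)
    if name=="wrist":
        T=np.eye(4);T[:3,:3]=R.from_quat(q).as_matrix();T[:3,3]=p
        W=T@np.array(im["mount"])
    else: W=np.linalg.inv(np.array(im["camera_from_world"]))
    im["W"]=W
    d=im["depth"]; v,u=np.mgrid[:d.shape[0],:d.shape[1]]
    P=np.stack([(u-im["cx"])/im["fx"]*d,(v-im["cy"])/im["fy"]*d,d],-1)@W[:3,:3].T+W[:3,3]
    P[d==0]=np.nan
    im["P"]=P
    return im
def save(im,n): cv2.imwrite("pics/"+n,cv2.cvtColor(im["pixels"],cv2.COLOR_RGB2BGR))
E
python3 - <<'E'
from h import *
for n in ["scene","side"]:
    im=cam(n); save(im,n+"0.png"); np.save(n+"P.npy",im["P"]); np.save(n+"W.npy",im["W"]); print(n,im["W"].round(3).tolist())
print(r.current_t(),r.finger_overhang,r.current_ee_rot(),r.current_contact_force())
a=cv2.imread("pics/scene0.png")
E
```

```text
scene [[-0.778, 0.469, -0.418, 0.948], [0.628, 0.581, -0.517, 0.489], [0.001, -0.665, -0.746, 0.824], [0.0, 0.0, 0.0, 1.0]]
side [[0.988, -0.067, 0.139, 0.397], [-0.153, -0.508, 0.847, -1.136], [0.014, -0.859, -0.512, 0.76], [0.0, 0.0, 0.0, 1.0]]
0.1 0.022 [ 7.07101754e-01  7.07111600e-01 -3.41733165e-04 -4.20673157e-04] [ 1.13925645 -0.30980782 -0.66467987]
```

View pics/scene0.png

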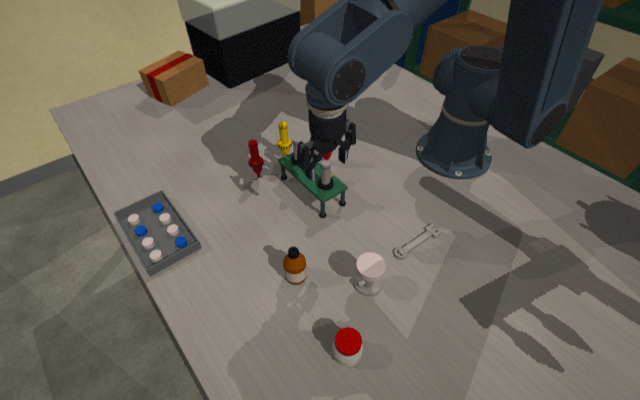

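View pics/side0.png

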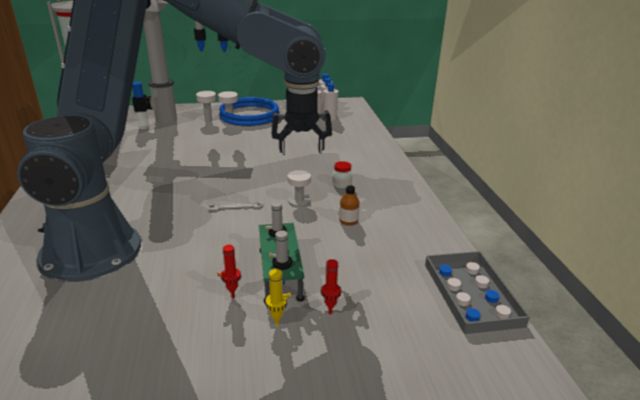

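The side view shows grey stems at about (277,215) and (282,243), the rack in between, the puck at (299,178), and red and yellow decoys around the near end. The scene view shows the puck at (371,265), with the gripper over the rack.

```bash
python3 - <<'E'
from h import *
P=np.load("sideP.npy");S=np.load("sceneP.npy")
for n,A,pts in [("side",P,[(277,206),(277,214),(282,235),(282,244),(299,178),(270,270),(229,250),(275,275),(331,265),(349,190),(342,167),(237,207),(213,208),(260,206)]),("scene",S,[(371,265),(325,165),(325,183),(253,145),(283,127),(293,252),(347,338),(416,240)])]:
    for u,v in pts: print(n,u,v,np.nanmedian(A[v-1:v+2,u-1:u+2].reshape(-1,3),0).round(3))
px=cv2.cvtColor(cv2.imread("pics/side0.png"),cv2.COLOR_BGR2HSV)
# puck
for n,A in (("side",P),("scene",S)):
    q=A.reshape(-1,3); rgb=cv2.imread(f"pics/{n}0.png").reshape(-1,3).astype(int)
    m=(abs(q[:,2]-.09)<.006)&(q[:,0]>.3)&(q[:,0]<.9)&(rgb.min(1)>120)
    print(n,"puck",m.sum(),np.nanmin(q[m],0),np.nanmax(q[m],0))
    m=(abs(q[:,2]-.075)<.006)&(q[:,0]>.3)&(q[:,0]<.9)&(rgb[:,1]>rgb[:,2]+25)&(rgb[:,1]>rgb[:,0]+8)
    if m.sum()>20: print("rack",m.sum(),cv2.minAreaRect(q[m][:,:2].astype(np.float32)*1000),cv2.boxPoints(cv2.minAreaRect(q[m][:,:2].astype(np.float32)*1000)).round().tolist())
    m=(q[:,2]>.105)&(q[:,2]<.165)&(q[:,0]>.3)&(q[:,0]<.75)&(abs(q[:,1])<.35)&(rgb.max(1)-rgb.min(1)<30)
    k=q[m][:,:2]; print(len(k)); 
    c,cn=np.unique((k/.02).round(),axis=0,return_counts=True)
    for a,b in zip(c*.02,cn):
        if b>15: print(a,b)
E
```

```text
side 277 206 [ 0.477 -0.107  0.16 ]
side 277 214 [ 0.476 -0.108  0.138]
side 282 235 [ 0.476 -0.233  0.16 ]
side 282 244 [ 0.475 -0.24   0.141]
side 299 178 [0.564 0.162 0.092]
side 270 270 [ 0.444 -0.246  0.078]
side 229 250 [ 0.361 -0.246  0.14 ]
side 275 275 [ 0.451 -0.346  0.141]
side 331 265 [ 0.567 -0.327  0.139]
side 349 190 [0.686 0.041 0.108]
side 342 167 [0.713 0.259 0.072]
side 237 207 [0.379 0.167 0.005]
side 213 208 [0.309 0.165 0.009]
side 260 206 [0.447 0.162 0.007]
scene 371 265 [0.568 0.189 0.091]
scene 325 165 [ 0.481 -0.088  0.159]
scene 325 183 [ 0.483 -0.085  0.093]
scene 253 145 [ 0.573 -0.306  0.136]
scene 283 127 [ 0.454 -0.326  0.133]
scene 293 252 [0.693 0.058 0.111]
scene 347 338 [0.717 0.277 0.069]
scene 416 240 [0.374 0.173 0.009]
side puck 212 [0.53150321 0.14621536 0.08472707] [0.76429099 0.98997897 0.09475186]
rack 1154 ((475.397705078125, -162.24920654296875), (224.98048400878906, 88.10710144042969), 89.06981658935547) [[430.0, -274.0], [518.0, -275.0], [521.0, -50.0], [433.0, -49.0]]
604
[ 0.46 -0.24] 81
[ 0.46 -0.22] 18
[ 0.46 -0.1 ] 74
[ 0.48 -0.24] 160
[ 0.48 -0.22] 35
[ 0.48 -0.1 ] 154
scene puck 606 [0.5310441  0.15059474 0.08417731] [0.59972687 0.21825533 0.09495929]
rack 827 ((474.90814208984375, -159.16781616210938), (218.1066436767578, 89.90380859375), 89.69153594970703) [[429.0, -268.0], [519.0, -268.0], [520.0, -50.0], [431.0, -50.0]]
372
[ 0.48 -0.22] 73
[ 0.48 -0.1 ] 63
[ 0.48 -0.08] 96
[0.68 0.06] 28
[0.7  0.06] 39
```

```bash
python3 - <<'E'
from h import *
q0=[2**-.5,2**-.5,0,0]
r.move_to([0.4755,-0.13,0.30],q0)
im=cam("wrist"); save(im,"w1.png"); np.save("w1P.npy",im["P"])
print(r.current_t(), r.current_opening(), r.current_contact_force(), im["W"].round(3).tolist())
q=im["P"].reshape(-1,3)
for c in (-.095,-.225):
    m=(q[:,2]>.152)&(q[:,2]<.166)&(np.hypot(q[:,0]-.4755,q[:,1]-c)<.035)
    k=q[m]; print(len(k), k.mean(0).round(4) if len(k) else '', cv2.minEnclosingCircle((k[:,:2]*1000).astype(np.float32)) if len(k) else '')
E
```

```text
0.825 1.0003109461935384 [-0.09619851 -0.03249273 -0.12483504] [[1.0, -0.001, 0.001, 0.475], [-0.0, -0.955, -0.295, -0.053], [0.001, 0.295, -0.955, 0.421], [0.0, 0.0, 0.0, 1.0]]
608 [ 0.4756 -0.0943  0.1592] ((475.5683898925781, -94.78129577636719), 12.919515609741211)
471 [ 0.4747 -0.2229  0.1587] ((474.9049377441406, -224.60977172851562), 13.209728240966797)
```

View pics/w1.png

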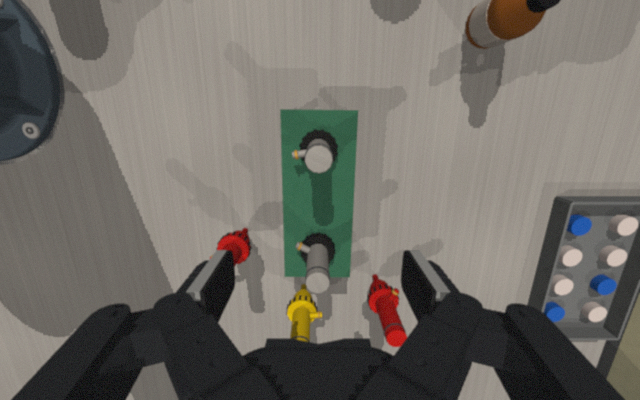

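The wrist view shows both stem tops, at (318,155) and (318,280), with their spigots pointing to -x. The measured axes are 130 mm apart, as they should be. I'll lift the near head first.

```bash
cat >> h.py <<'E'
Q0=[2**-.5,2**-.5,0,0]
GZ=0.128
def fz(n=10):
    a=[]
    for _ in range(n): r.sleep(.05); a.append(r.current_contact_force())
    return np.mean(a,0).round(2)
def pick(x,y):
    r.set_gripper(.75)
    r.move_to([x,y,0.22],Q0); r.sleep(.3); f0=fz()
    r.move_linear([x,y,GZ],vel=.12)
    r.set_gripper(0.,squeeze=32); r.sleep(.2)
    print("grip",r.current_opening(),fz(3))
    r.move_linear([x,y,GZ+.09],vel=.12); r.sleep(.5)
    f1=fz(); print("empty",f0,"loaded",f1,"mass",(f0-f1)[2]/9.81,"open",r.current_opening(),"t",r.current_t())
E
python3 - <<'E'
from h import *
pick(.4755,-.0948)
im=cam("side"); save(im,"s2.png"); cv2.imwrite("pics/s2c.png",cv2.resize(cv2.imread("pics/s2.png")[100:340,160:440],None,fx=2,fy=2))
E
```

```text
grip 0.29539493443360965 [0.48 0.6  6.12]
empty [-0.03  0.07 -0.28] loaded [ 0.21  0.41 -2.35] mass 0.21100917431192662 open 0.2978147031594515 t 6.0083
```

View pics/s2c.png

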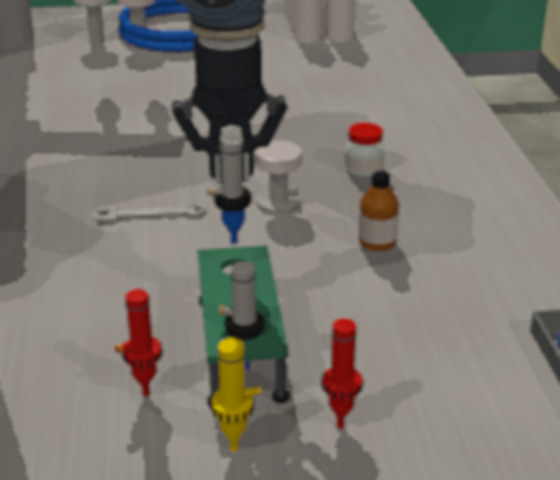

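The near head is clear of the rack at about 0.21 kg, so it is the empty one. I'll set it back gently in its hole, then lift the other.

```bash
cat >> h.py <<'E'
def putback(x,y):
    r.move_linear([x,y,GZ+.03],vel=.12)
    r.move_linear([x,y,GZ+.005],vel=.05); r.sleep(.2); f0=fz(4)
    for k in range(1,11):
        r.move_linear([x,y,GZ+.005-.001*k],vel=.02); f=fz(2)
        if f[2]-f0[2]>1.5: break
    print("down",k,f0,f)
    r.set_gripper(.45); r.sleep(.2); r.set_gripper(.75)
    r.move_linear([x,y,0.22],vel=.15)
E
python3 - <<'E'
from h import *
putback(.4755,-.0948)
print(r.current_t())
pick(.4749,-.2245)
im=cam("side"); save(im,"s3.png"); cv2.imwrite("pics/s3c.png",cv2.resize(cv2.imread("pics/s3.png")[100:340,160:440],None,fx=2,fy=2))
E
```

```text
down 5 [ 0.    0.12 -2.13] [-1.63  0.78  6.06]
11.125
grip 0.29754896610224957 [-1.29  0.68  5.55]
empty [-0.09  0.19  0.13] loaded [ 0.2   0.38 -4.97] mass 0.5198776758409785 open 0.2939433679920344 t 16.3167
```

View pics/s3c.png

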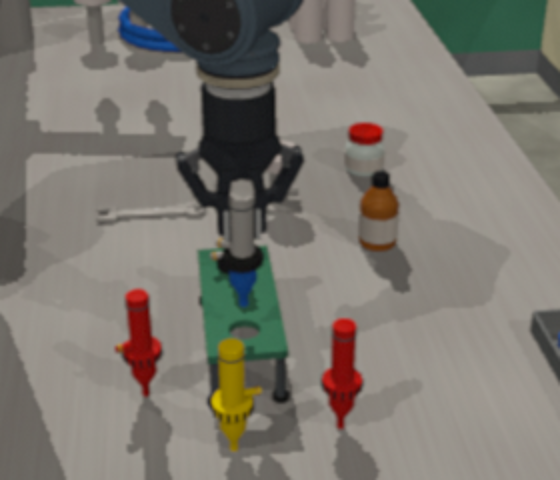

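The far head is held, nozzle clear, at about 0.52 kg: the heavy one. I'll carry it high over the rack to the rest.

```bash
python3 - <<'E'
from h import *
r.move_linear([.4749,-.2245,.33],vel=.15)
r.move_linear([.566,.184,.33],vel=.15)
r.move_linear([.566,.184,.233],vel=.08); r.sleep(.4)
print(r.current_tool_pos(),r.current_contact_force(),r.current_opening(),r.current_t())
ims=[]
for n in("side","scene"):
    im=cam(n); save(im,n+"4.png"); q=im["P"]; px=im["pixels"].astype(int)
    near=(np.hypot(q[...,0]-.566,q[...,1]-.184)<.05)
    b=near&(px[...,2]>px[...,0]+40)&(q[...,2]>.1)&(q[...,2]<.2); k=q[b]
    print(n,"blue",len(k),k.min(0).round(4),k.max(0).round(4))
    low=k[k[:,2]<k[:,2].min()+.006]; print("tip surf",low.mean(0).round(4))
    C=im["W"][:3,3]; d=C-low.mean(0); d[2]=0; d/=np.linalg.norm(d)
    print("tip axis",(low.mean(0)-d*.005).round(4))
    s=near&(px.max(-1)-px.min(-1)<30)&(px.min(-1)>60)&(q[...,2]>.19)&(q[...,2]<.27)&(np.hypot(q[...,0]-.566,q[...,1]-.184)<.022)
    for lo in (.2,.215,.23,.245):
        kk=q[s&(q[...,2]>lo)&(q[...,2]<lo+.015)]
        if len(kk)>8: print("stem",lo,len(kk),kk.mean(0).round(4))
    v,u=np.argwhere(b).mean(0).astype(int); ims.append(cv2.resize(cv2.imread(f"pics/{n}4.png")[max(v-80,0):v+70,u-65:u+65],(390,450)))
h=min(i.shape[0] for i in ims); cv2.imwrite("pics/c4.png",np.hstack([i[:h] for i in ims]))
E
```

```text
[0.56600272 0.18401575 0.23306476] [ 0.13719173 -0.04063415 -5.75418992] 0.2956453253599438 21.9667
side blue 79 [0.5518 0.1638 0.13  ] [0.5748 0.1785 0.1782]
tip surf [0.5648 0.176  0.1323]
tip axis [0.5654 0.181  0.1323]
stem 0.2 50 [0.5624 0.1741 0.2073]
stem 0.215 67 [0.5645 0.1726 0.2224]
stem 0.23 64 [0.5665 0.1728 0.237 ]
stem 0.245 53 [0.5654 0.1723 0.2512]
scene blue 55 [0.5602 0.1805 0.1289] [0.5793 0.1976 0.1713]
tip surf [0.5666 0.1861 0.1316]
tip axis [0.5627 0.183  0.1316]
stem 0.2 40 [0.5609 0.1928 0.2053]
stem 0.215 42 [0.568  0.1942 0.2225]
stem 0.23 36 [0.5689 0.1944 0.2371]
stem 0.245 33 [0.5647 0.1943 0.2516]
```

View pics/c4.png

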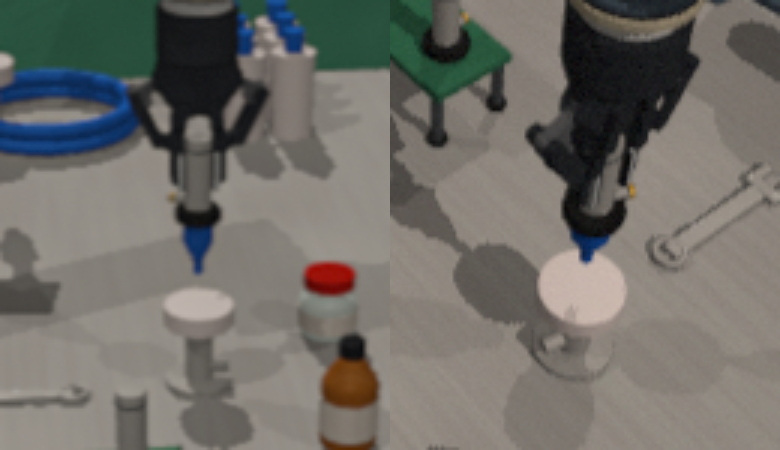

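View pics/scene4.png

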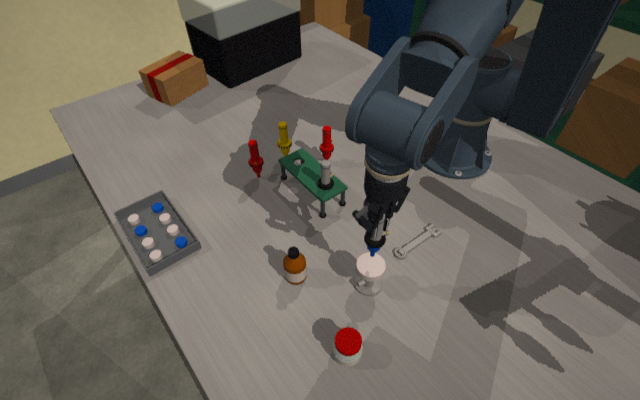

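Both views show the heavy head upright over the puck, its tip about 37 mm above it. The light head is seated in its hole at (325,178) in the scene view. I'll trim the height and do a last check.

```bash
python3 - <<'E'
from h import *
r.move_linear([.566,.184,.227],vel=.03); r.sleep(.5)
for n in("side","scene"):
    im=cam(n); q=im["P"]; px=im["pixels"].astype(int)
    near=(np.hypot(q[...,0]-.566,q[...,1]-.184)<.03)
    b=near&(px[...,2]>px[...,0]+40)&(q[...,2]>.1)&(q[...,2]<.2); k=q[b]
    s=near&(px.max(-1)-px.min(-1)<30)&(px.min(-1)>80)&(q[...,2]>.19)&(q[...,2]<.275)&(np.hypot(q[...,0]-.566,q[...,1]-.184)<.015)
    top=q[s]; print(n,"tip z",np.sort(k[:,2])[:4].round(4),"blue xy",k[:,:2].mean(0).round(4),"stem top",np.sort(top[:,2])[-6:].round(4))
    puck=q[(abs(q[...,2]-.09)<.005)&(np.hypot(q[...,0]-.566,q[...,1]-.184)<.04)&(px.min(-1)>120)];print("puck z",np.median(puck[:,2]))
    for nm,u,v in ([("jar",347,338),("bottle",293,252),("span",416,240),("light",325,165)] if n=="scene" else []): print(nm,q[v,u].round(3))
print(r.current_tool_pos(),r.current_contact_force(),r.current_opening(),np.abs(r.current_qvel()).max(),r.current_t())
E
```

```text
side tip z [0.123  0.1233 0.1269 0.1281] blue xy [0.5639 0.1709] stem top [0.2596 0.2597 0.2605 0.2606 0.2609 0.2716]
puck z 0.09148794148907641
scene tip z [0.1211 0.1218 0.1228 0.1242] blue xy [0.5715 0.1901] stem top [0.2562 0.2563 0.2567 0.2571 0.2572 0.2581]
puck z 0.09071120828348583
jar [0.718 0.277 0.072]
bottle [0.693 0.057 0.11 ]
span [0.374 0.173 0.009]
light [ 0.481 -0.088  0.158]
[0.56598944 0.1840055  0.22701181] [ 2.27611112e-03  8.14854259e-02 -5.61487653e+00] 0.287648731194724 0.0012778540376556927 23.0167
```

```bash
python3 - <<'E'
from h import *
r.sleep(.3); print(r.current_opening(),fz(5)); r.hand_in()
E
```

```text
0.29437318804076457 [ 0.02 -0.19 -6.05]
the job is handed in; nothing more can be done
```

I lifted both heads clear of the rack, put the lighter one back, and handed in still holding the heavier one over the bottle rest. The robot's clock read about 24 s of the 72 s allowed.

- **Weights:** the head in the near hole (y = -0.095) came out at about 0.21 kg, so it is the empty one. The head in the far hole (y = -0.225) came out at about 0.52 kg, so it has the core. I don't know which of them is head_a and which is head_b.
- **Lighter head:** I lowered it in 1 mm steps until it touched, at about 8 N, and released it. The camera shows it seated in its own hole.
- **Heavier head:** it is gripped with a 32 N setting, still and upright. It is centred over the puck to within about 2 mm. From the stem top and the grip height, its tip is at about z = 0.120 m, which is 30 mm above the puck.
- **Bystanders:** the bottle, jar and spanner measured within about 3 mm of their first positions.

Three readings did not fully agree:

- **Tip height:** the lowest blue tip pixels read 1 to 3 mm above the height worked out from the stem. That is within the calibration and pixel-edge error.
- **Held load:** during the final hold the wrist force read 5.6 to 6.1 N, against 5.1 N when I weighed the head. I put this down to a shift in the sensor's zero, but did not check it.
- **Gripper opening:** it varied between 0.288 and 0.298. I took this as sensor noise, and the pictures showed no sign of slip.

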